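# Load the photometer's check filter

## Task

Take the check filter with the blue cap from its storage block and push it gently into the photometer's cell holder, past the sprung ball, until it clicks and its cap sits fully home on the holder. Then close the hood over it, and leave everything else where it is.

Things in the scene. Friction and masses are not known exactly. Their poses are not given: they have to be found in the camera images.
- filter_blue: the check filter to load: dark metal frame 12.5 mm square, 34 mm tall, under a solid blue cap 24 mm square, 22 mm tall: 56 mm in all, 45 to 70 g. Origin: centre of its underside, z up. The foot is bevelled by 1.8 mm. Its -x face carries the groove for the sprung ball; a white bar on the cap's top near that edge and a white stripe on that side of the cap mark it.
- cap_blue (a point): middle of the blue cap, 45 mm above the filter's underside (cap from 34 to 56 mm above it); axes as the filter's. Grip the cap on its +y and -y faces, 24 mm apart: in the block the neighbours stand along x, 42 mm away.
- groove_blue (a point): middle of the cross groove on the filter's -x face, 7 mm wide and 2.5 mm deep, 22 mm above the underside; axes as the filter's
- filter_green: the same kind of check filter with a green cap, to be left in the block; origin as for the blue one
- filter_yellow: the same kind of check filter with a yellow cap, to be left in the block; origin as for the blue one
- block: dark storage block, fixed, 178 x 66 x 36 mm, origin at the centre of its underside; four square holes 14.5 mm wide in a row at x = -63, -21, 21, 63 mm. The three filters stand loosely in the first three in any order, undersides 15 mm above the table, so their caps begin 13 mm above the block's top. Their axes are the block's within a few degrees.
- photometer: white bench photometer, fixed, 200 (x) x 260 (y) mm, deck 91 mm above the table; origin at the centre of its underside, front to -x, display on the +y side. In the deck is a well with the black cell holder; behind it the hinged hood stands open. Pushing harder than about 18 N harms the filter and the photometer.
- cell_mouth (a point): nominal centre of the cell holder's mouth with the holder at its top height setting: 107 mm above the table, 16 mm above the deck; axes as the photometer's. The holder, a dark block 36 mm square, is set and clamped by hand on its post: its rim really stands 2 to 13 mm below this point and up to 3.5 mm off along x and along y, square to the photometer. This is not measured: see or feel it.
- ball_side (a point): red dot on the rim's -x side, at the same nominal setting. The slot is 13.7 mm square, 42 mm deep, its mouth bevelled over 3 mm to 19.7 mm. On the dot's side a sprung ball stands 3 mm out of the slot wall, 12 mm below the rim. The filter's marked -x face goes to the dot; it is home with its cap on the rim (underside 34 mm below the rim) and the ball in its groove.
- ball (a joint): how far the sprung ball is pushed back, m: 0 fully out (slot empty), 0.0015 or more while a frame slides past it, close to 0 again once it has clicked into the groove of a filter that is home. Pushing a filter past and along it takes about 3 to 12 N.
- hood (a joint): opening angle of the hood, rad: 0 shut, 1.55 to 1.8 at the start. It turns about the photometer's y axis and stays where it is left; below about 0.4 it falls shut slowly by itself. Under 3 N at its edge moves it.
- hood_hinge (a point): middle of the hood's hinge line, on the photometer, 99 mm above the table, 60 mm behind the nominal mouth; axes as the photometer's. The grey hood is an open-bottomed box, 94 mm long from the hinge forward, 80 mm wide; shut, its flat top lies 35 mm above the hinge. Open, that top faces back (+x), reaching some 100 mm above and 35 mm behind the hinge: push it shut from behind.
- tube_rack: bystander: blue microtube rack 95 x 225 x 48 mm, loose; origin at the centre of its underside
- media_bottle: bystander: clear glass bottle, 56 mm across and 90 mm tall, loose; origin at the centre of its underside
- beaker: bystander: glass beaker, 68 mm across and 85 mm tall, loose; origin at the centre of its underside
- flask: bystander: small amber volumetric flask, 42 mm across and 96 mm tall, loose; origin at the centre of its underside
- tip_box: bystander: pipette-tip box with green deck, 119 x 86 x 53 mm, loose; origin at the centre of its underside
Things that resemble listed ones, but are neither listed nor needed, are in the scene too. Several things have the shape of the filter_blue; the one meant has the colours described above.

How it is judged:
By the outcome, as a careful person would: the job done as asked, in the order asked, and still so for the second after the job is handed in, with the robot touching nothing.
It also fails if it takes over 69 s, if anything falls off the work surface, if the arm or the gripper's body presses on something with over 40 N, if the wrist force passes 120 N, or if a joint passes its speed limit or range.

## Robot

A 6-joint arm with a two-finger parallel gripper is mounted at the origin on the work surface. World frame = base frame: x ahead of the robot, y to its left, z up, the work surface at z = 0. Lengths are in m, angles in rad, forces in N, time in s.
With the tool pointing down it reaches from about 0.375 to 0.75 m from the base axis. Payload 9 kg.
Tool frame: the origin (TCP) lies at the very end of the fingers, on their centre line; the grasp point (between the pads) lies 19 mm behind it; x points along the fingers, y is the direction in which the jaws open and shut, and the axes are right-handed (so a half turn about x gives the same grasp; the last joint's range is limited). The gripper opens to 85 mm and grips with 20 to 120 N. Pads are 22 mm wide; open, the fingers measure 114 mm over their backs; the gripper's body (76 mm by 85 mm) begins 54 mm behind the grasp point. The pads swing forward as they close: fully open they stand 13 mm farther back than shut.
Start: joints at [1.061, 0.104, 0.097, 1.564, 0, 1.353], TCP at [0.173, 0.575, 0.231] pointing down, gripper open.
Joint ranges: [-2.99, 2.99], [-0.84, 1.86], [-1.1, 1.16], [-1.84, 2.11], [-1.51, 1.56], [-3.14, 3.14]. Speed limits (rad/s): [2.22, 2.22, 2.57, 3.14, 3.14, 3.14].

## Interface

Orientations are given as [roll, pitch, yaw] about the fixed x, y, z axes, in that order (R = Rz(yaw) Ry(pitch) Rx(roll)).
In Python, from rig import monitor, grab_frame, ticket gives the robot as it stands. The module is installed in compiled form; this text tells all that it offers.
- The arm moves only by the tool drive_tool, never from a script. Its argument "motion" is a list of rows, each an object of numbers: "x", "y", "z": the shift along the tool's x, y, z in mm; "rx", "ry", "rz": the turn, a rotation vector about the tool's x, y, z in rad. In form: [{"x": .., "y": .., "z": .., "rx": .., "ry": .., "rz": ..}, ...]. A call has 1 to 12 rows; each row is the pose to reach, as a shift and turn from the pose commanded when the call began, along the tool's axes at that moment; what a row does not reach only later rows make up. A row lasts 1/8 s, in which the tool goes at most 62.5 mm and 10.7 degrees, less where a joint would pass 70% of its speed; a pose out of reach is approached as far as the arm can. A call with a gripper value outside its range is refused whole. "hand" is the opening, from -1 (shut) to 1 (fully open), set as the call begins (left out, the last holds). The fingers move at their own pace and stop on an object; the grip force is fixed at half the most. Time passes only in rows, so rows that repeat a pose let the fingers close. It gives the time, the measured TCP pose, the force and the opening at its end, in the units of the state.
- monitor.get_state(): the state, without advancing time (a new reading comes with each control period).
- grab_frame(name): name is "side" or "top" or "wrist"; returns a dict with "image" (420x560x3 uint8, red, green, blue), "fovy" (degrees; the focal length in pixels is half the picture's height over the tangent of half this angle, whatever the lens; pixels are square), "cx", "cy" (the principal point, pixels), "rvec" (rotation vector, rad) and "tvec" (3), from world to camera coordinates, as OpenCV has them; the wrist camera has in their place "T_tool_cam" (4x4, takes a point from camera to tool coordinates, whose origin is the TCP and whose axes are the tool frame's). Camera axes: x right, y down, z forward; pixel columns grow to the right and rows downward; lengths in m; the calibration is good to about 2 mm. The wrist camera is an equidistant fisheye: a pixel r from the principal point sees the ray r / f radians off the axis. A picture is of the moment at which its call begins: read the wrist's pose just before it. There is no depth.
- ticket.sign_off(): hands the job in, once; it reports no verdict.
The state is a dict: "t": time; "q": joint angles; "joint_velocities": joint speeds; "tau": joint torques, N m; "tcp_pos": TCP position; "tcp_rot": TCP orientation; "contact_force": force on the tool from outside, world axes, zero at the start; "torque": the same for the moment, N m; "opening": finger opening in m.
Only numpy, scipy, OpenCV 4.12 (cv2) and the standard library are available. Lean on these libraries where they do the work, as an engineer would, in place of code of your own. Each camera call takes 0.05 s, during which the arm holds its last target. There are 200 camera calls.

## Working session

There is one attempt and no reset: what is moved stays moved. The work goes in short steps, Python scripts to look and compute and a tool call to move; the robot and the scene stay as the last step left them, time stands still between calls to the robot, and variables do not carry over. Pictures are saved under pics/ and viewed, about 8 in all and at most 12, crops included, and the job is handed in when it is done.

Besides the shell and the picture viewer there is one more tool, called after ">>>" as name(argument=value, ...), one argument or row to a line, values as JSON. drive_tool: Moves the arm, as the interface text tells. Its arguments: {"type":"object","properties":{"motion":{"type":"array","items":{"type":"object","properties":{"x":{"type":"number"},"y":{"type":"number"},"z":{"type":"number"},"rx":{"type":"number"},"ry":{"type":"number"},"rz":{"type":"number"}}}},"hand":{"type":"number"}},"required":["motion"]}

```bash
mkdir -p pics; cat > h.py <<'E'
import numpy as np,cv2
from scipy.spatial.transform import Rotation as R
from rig import monitor,grab_frame,ticket
def snap(n,tag):
    s=monitor.get_state(); f=grab_frame(n); f['s']=s
    cv2.imwrite(f'pics/{tag}.png',f['image'][:,:,::-1]); np.save(f'pics/{tag}.npy',f,allow_pickle=True); return f
def load(tag): return np.load(f'pics/{tag}.npy',allow_pickle=True).item()
def Rt(s):
    return R.from_euler('xyz',s['tcp_rot']).as_matrix(),np.array(s['tcp_pos'])
def ray(f,u,v):
    h=f['image'].shape[0]; fl=h/2/np.tan(np.radians(f['fovy'])/2)
    d=np.array([(u-f['cx'])/fl,(v-f['cy'])/fl])
    if 'T_tool_cam' in f:
        r=np.linalg.norm(d); dc=np.r_[d/max(r,1e-9)*np.sin(r),np.cos(r)]
        T=np.array(f['T_tool_cam']); A,p=Rt(f['s'])
        return A@T[:3,3]+p, A@T[:3,:3]@dc
    M=R.from_rotvec(np.ravel(f['rvec'])).as_matrix()
    dc=np.r_[d,1]; return -M.T@np.ravel(f['tvec']), M.T@dc/np.linalg.norm(dc)
def onz(f,u,v,z):
    o,d=ray(f,u,v); return o+d*(z-o[2])/d[2]
def two(f,a,g,b):
    o1,d1=ray(f,*a);o2,d2=ray(g,*b)
    t=np.linalg.lstsq(np.c_[d1,-d2],o2-o1,rcond=None)[0]
    p,q=o1+t[0]*d1,o2+t[1]*d2
    return (p+q)/2,np.linalg.norm(p-q)
def px(f,P):
    fl=f['image'].shape[0]/2/np.tan(np.radians(f['fovy'])/2); P=np.array(P,float)
    if 'T_tool_cam' in f:
        A,p=Rt(f['s']);T=np.array(f['T_tool_cam']);c=T[:3,:3].T@(A.T@(P-p)-T[:3,3])
        r=np.hypot(c[0],c[1]);th=np.arctan2(r,c[2]);return np.array([f['cx'],f['cy']])+fl*th*c[:2]/r
    c=R.from_rotvec(np.ravel(f['rvec'])).as_matrix()@P+np.ravel(f['tvec'])
    return np.array([f['cx'],f['cy']])+fl*c[:2]/c[2]
E
python3 - <<'E'
from h import *
a=snap('top','top0');b=snap('side','side0');c=snap('wrist','w0')
for f in(a,b): print(f['fovy'],f['cx'],f['cy'],ray(f,280,210))
print(c['fovy'],c['cx'],c['cy'],c['T_tool_cam']);print(monitor.get_state())
im=np.vstack([np.hstack([a['image'],b['image']]),])
cv2.imwrite('pics/both.png',cv2.resize(im,(800,300))[:,:,::-1])
E
```

```text
46.26201054128431 281.20582685795887 208.62774608932614 (array([0.38446237, 0.10071927, 1.15487248]), array([ 0.17580068, -0.02757692, -0.98403945]))
53.92611195574611 276.036132854768 211.22289501567727 (array([ 0.28355407, -0.61341367,  0.71296855]), array([ 0.29775499,  0.72242914, -0.62404976]))
65.70646984690485 277.5694730374707 215.19405834731575 [[ 8.09058825e-04 -2.78796680e-01  9.60349810e-01 -1.43116012e-01]
 [ 9.99999605e-01  5.78937507e-04 -6.74392439e-04 -4.69215542e-04]
 [-3.67964152e-04  9.60349976e-01  2.78797038e-01 -7.11600385e-02]
 [ 0.00000000e+00  0.00000000e+00  0.00000000e+00  1.00000000e+00]]
{'t': 0.15, 'q': array([1.06131418e+00, 1.04565789e-01, 9.66827077e-02, 1.56389294e+00,
       1.71610334e-05, 1.35312651e+00]), 'joint_velocities': array([ 0.00108317, -0.00084768,  0.00156689, -0.00101504, -0.00023788,
       -0.00036436]), 'tau': array([ 3.58410573e-03, -5.57360923e+01,  5.04001343e+01,  1.24947773e-02,
       -2.83793943e-04, -9.22566812e-06]), 'tcp_pos': array([0.17246339, 0.57443258, 0.23071796]), 'tcp_rot': array([-1.80598099,  1.56981648, -2.09779333]), 'contact_force': array([ 0.50849026, -0.20215731,  0.18639052]), 'torque': array([-0.01712012,  0.02695409, -0.02427793]), 'opening': 0.08515992359910467}
```

View pics/top0.png

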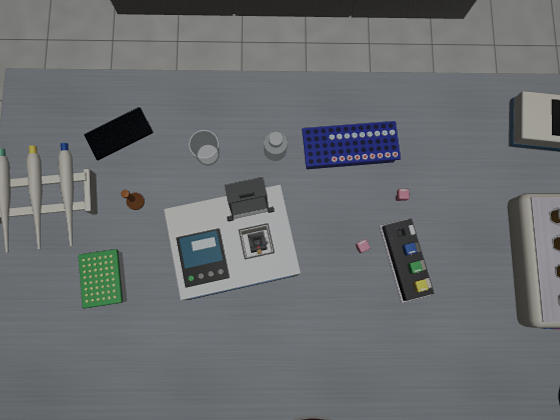

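View pics/side0.png

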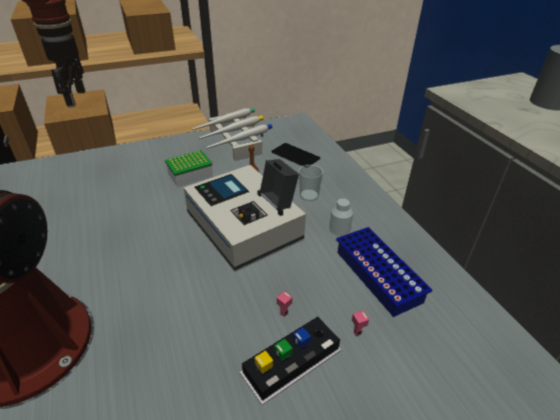

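The top view shows the block at about (407,260), with the blue cap at (411,249), green at (417,267), yellow at (423,286) and the hole at (402,232) empty. Things that could be taken for the blue filter:
- pink-capped lookalikes lying at (403,195) and (363,246)
- the green filter at (417,267) and the yellow one at (423,286)
- a blue pipette end at (64,147)

I choose (411,249) and will check it in a close crop.

```bash
python3 - <<'E'
from h import *
a=load('top0');b=load('side0')
A=cv2.resize(a['image'][210:310,370:445],None,fx=5,fy=5,interpolation=cv2.INTER_CUBIC)
B=cv2.resize(a['image'][170:305,160:305],None,fx=2.7,fy=2.7,interpolation=cv2.INTER_CUBIC)
h=max(A.shape[0],B.shape[0]);im=np.zeros((h,A.shape[1]+B.shape[1],3),np.uint8);im[:A.shape[0],:A.shape[1]]=A;im[:B.shape[0],A.shape[1]:]=B
cv2.imwrite('pics/crop1.png',im[:,:,::-1])
for n,p in dict(blue=(411,249),green=(417,267),yellow=(423,286)).items(): print(n,onz(a,*p,.071))
for n,p in dict(c0=(166,209),c1=(284,186),c2=(299,272),mouth=(258,242)).items(): print(n,onz(a,*p,.091))
hsv=cv2.cvtColor(a['image'],cv2.COLOR_RGB2HSV);
m=cv2.inRange(hsv[225:305,380:440],(105,120,70),(125,255,255));print('blue cap',np.argwhere(m)[:,::-1].mean(0)+[380,225],m.sum()//255)
m=cv2.inRange(b['image'][:,:],(0,0,90),(70,110,255))[310:370,240:345];print('side blue',np.argwhere(m)[:,::-1].mean(0)+[240,310])
E
```

```text
blue [ 0.49023454 -0.22110013  0.071     ]
green [ 0.45033706 -0.2324245   0.071     ]
yellow [ 0.40875861 -0.24348737  0.071     ]
c0 [0.57645365 0.32004418 0.091     ]
c1 [0.62864429 0.06182325 0.091     ]
c2 [0.43900986 0.03049643 0.091     ]
mouth [0.50391083 0.11893859 0.091     ]
blue cap [409.79166667 247.57291667] 96
side blue [302.30434783 334.24347826]
```

View pics/crop1.png

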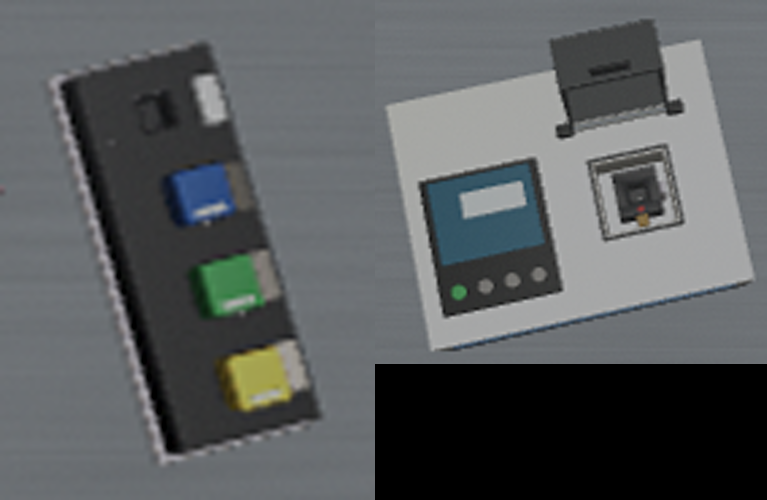

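The close crop confirms the target: the blue cap beside the empty hole, with its white bar on the side nearest the robot. The holder mouth shows its red dot, also towards the robot. Next I plan the approach.

```bash
cat >> h.py <<'E'
def plan(P,yaw,flip=1,s=None):
    """shift (mm) and rotvec in tool axes to put TCP at P, pointing down, tool y = flip*(filter y)"""
    A,p=Rt(s or monitor.get_state())
    y=flip*np.array([-np.sin(yaw),np.cos(yaw),0]);x=np.array([0,0,-1.]);z=np.cross(x,y)
    B=np.c_[x,y,z]
    print('shift mm',np.round(A.T@(np.array(P)-p)*1000,1),'rv',np.round(R.from_matrix(A.T@B).as_rotvec(),3))
E
python3 - <<'E'
from h import *
a=load('top0');b=load('side0')
A,p=Rt(monitor.get_state());print(A.round(3))
print('two',two(a,(411,250),b,(302.5,335)))
for fl in(1,-1): plan((.488,-.222,.20),.268,fl)
plan((.45,.12,.28),.268,1)
E
```

```text
[[-0.     0.288  0.958]
 [-0.001  0.958 -0.288]
 [-1.    -0.001 -0.   ]]
two (array([ 0.49038318, -0.22141149,  0.07207362]), np.float64(0.005104359792541396))
shift mm [  31.2 -672.   531.3] rv [-0.56  -0.     0.001]
shift mm [  31.2 -672.   531.3] rv [2.582e+00 1.000e-03 1.000e-03]
shift mm [ -49.  -355.4  396.5] rv [-0.56  -0.     0.001]
```

>>> drive_tool(
  motion=[
    {"x": -49, "y": -355, "z": 396, "rx": -0.3},
    {"x": -49, "y": -355, "z": 396, "rx": -0.4},
    {"x": -49, "y": -355, "z": 396, "rx": -0.56},
    {"x": -49, "y": -355, "z": 396, "rx": -0.56},
    {"x": -49, "y": -355, "z": 396, "rx": -0.56},
    {"x": -49, "y": -355, "z": 396, "rx": -0.56},
    {"x": -49, "y": -355, "z": 396, "rx": -0.56},
    {"x": -49, "y": -355, "z": 396, "rx": -0.56},
    {"x": -49, "y": -355, "z": 396, "rx": -0.56},
    {"x": 31, "y": -672, "z": 530, "rx": -0.56},
    {"x": 31, "y": -672, "z": 530, "rx": -0.56},
    {"x": 31, "y": -672, "z": 530, "rx": -0.56},
  ],
  hand=0.1,
)

```text
invalid input at $.motion[0]: expected keys x, y, z, rx, ry, rz
```

```bash
python3 - <<'E'
from h import *
s=monitor.get_state();print(s['t'],s['tcp_pos'],s['tcp_rot'],s['opening'],s['q'])
plan((.488,-.222,.18),.268)
E
```

```text
0.15 [0.17246339 0.57443258 0.23071796] [-1.80598099  1.56981648 -2.09779333] 0.08515992359910467 [1.06131418e+00 1.04565789e-01 9.66827077e-02 1.56389294e+00
 1.71610334e-05 1.35312651e+00]
shift mm [  51.2 -671.9  531.3] rv [-0.56  -0.     0.001]
```

>>> drive_tool(
  motion=[
    {"x": -49, "y": -355, "z": 396, "rx": -0.3, "ry": 0, "rz": 0},
    {"x": -49, "y": -355, "z": 396, "rx": -0.4, "ry": 0, "rz": 0},
    {"x": -49, "y": -355, "z": 396, "rx": -0.56, "ry": 0, "rz": 0},
    {"x": -49, "y": -355, "z": 396, "rx": -0.56, "ry": 0, "rz": 0},
    {"x": -49, "y": -355, "z": 396, "rx": -0.56, "ry": 0, "rz": 0},
    {"x": -49, "y": -355, "z": 396, "rx": -0.56, "ry": 0, "rz": 0},
    {"x": -49, "y": -355, "z": 396, "rx": -0.56, "ry": 0, "rz": 0},
    {"x": -49, "y": -355, "z": 396, "rx": -0.56, "ry": 0, "rz": 0},
    {"x": -49, "y": -355, "z": 396, "rx": -0.56, "ry": 0, "rz": 0},
    {"x": 31, "y": -672, "z": 530, "rx": -0.56, "ry": 0, "rz": 0},
    {"x": 31, "y": -672, "z": 530, "rx": -0.56, "ry": 0, "rz": 0},
    {"x": 31, "y": -672, "z": 530, "rx": -0.56, "ry": 0, "rz": 0},
  ],
  hand=0.1,
)

```text
t: 1.65
tcp_pos: [0.4693, -0.0628, 0.2373]
tcp_rot: [0.017, 1.57, 0.285]
contact_force: [1.2, -0.7, -0.4]
opening: 0.0472
```

```bash
python3 - <<'E'
from h import *
s=monitor.get_state();print(s['t'],s['tcp_pos'],s['tcp_rot'],s['opening'],s['q'])
snap('wrist','w1')
plan((.488,-.222,.18),.268)
E
```

```text
1.65 [ 0.4693167  -0.0627699   0.23730227] [0.01687133 1.57047514 0.28504418] 0.04721096853745852 [-4.10342498e-01 -2.82304301e-01 -2.57305925e-01  1.59554809e+00
  2.05779600e-04 -6.78515315e-01]
shift mm [  55.  -152.6  -21.6] rv [-0.004 -0.003  0.001]
```

>>> drive_tool(
  motion=[
    {"x": 40, "y": -152, "z": -22, "rx": 0, "ry": 0, "rz": 0},
    {"x": 40, "y": -152, "z": -22, "rx": 0, "ry": 0, "rz": 0},
    {"x": 40, "y": -152, "z": -22, "rx": 0, "ry": 0, "rz": 0},
    {"x": 40, "y": -152, "z": -22, "rx": 0, "ry": 0, "rz": 0},
    {"x": 40, "y": -152, "z": -22, "rx": 0, "ry": 0, "rz": 0},
  ],
)

```text
t: 2.33
tcp_pos: [0.4884, -0.2126, 0.1979]
tcp_rot: [1.713, 1.57, 1.982]
contact_force: [-0.2, 0.2, -0.1]
opening: 0.047
```

```bash
python3 - <<'E'
from h import *
f=snap('wrist','w2');s=f['s'];print(s['t'],s['tcp_pos'],s['tcp_rot'],s['contact_force'])
print(px(f,(.489,-.222,.071)))
hsv=cv2.cvtColor(f['image'],cv2.COLOR_RGB2HSV)
m=cv2.inRange(hsv,(105,120,60),(125,255,255));n,l,st,c=cv2.connectedComponentsWithStats(m)
for i in range(1,n):
    if st[i,4]>50: print(st[i],c[i])
E
```

```text
2.325 [ 0.48841189 -0.21258304  0.19790401] [1.71348437 1.57017649 1.98174942] [-0.16929768  0.20507863 -0.07432092]
[267.13533814 205.30274637]
[255 193  28  31 710] [268.44507042 209.80422535]
[523 224  37   4  62] [540.61290323 225.37096774]
[237 353  46   8  86] [259.25581395 356.62790698]
[  0 367  29  53 982] [  9.8503055  397.10488798]
[380 368  18  26 211] [387.28909953 381.33175355]
```

View pics/w2.png

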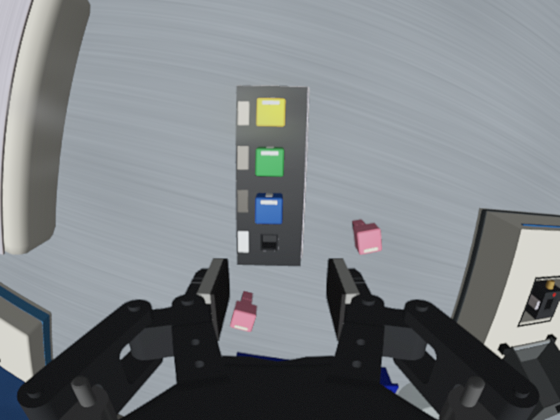

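The wrist view shows the block with yellow (270,112), green (269,161), blue (268,210) and the empty hole (269,241). Blue's white bar is on the robot side. I take the cap's edges and the block's direction from this picture.

```bash
python3 - <<'E'
from h import *
f=load('w2');im=f['image']
hsv=cv2.cvtColor(im,cv2.COLOR_RGB2HSV)
cs={}
for n,lo,hi in(('blue',(105,120,60),(125,255,255)),('green',(50,120,50),(75,255,255)),('yellow',(22,120,80),(35,255,255))):
    m=cv2.inRange(hsv,lo,hi);k,l,st,c=cv2.connectedComponentsWithStats(m[80:240,240:300]);i=1+st[1:,4].argmax()
    x,y,w,h=st[i,:4];x+=240;y+=80;print(n,(x,y,w,h),c[i]+[240,80])
    M=np.uint8(l==i); pts=np.argwhere(M)[:,::-1]+[240,80];r=cv2.minAreaRect(np.float32(pts));print(r)
    P=onz(f,*r[0],.071);cs[n]=P;print(P, [onz(f,*q,.071).round(4)[:2].tolist() for q in cv2.boxPoints(r)])
    print('col',[im[v,x+w//2].tolist() for v in range(y-3,y+h+3,2)] if n=='blue' else '')
d=cs['blue']-cs['yellow'];print('yaw',np.arctan2(d[1],d[0]),np.linalg.norm(d))
E
```

```text
blue (np.int32(255), np.int32(193), np.int32(28), np.int32(31)) [268.44507042 209.80422535]
((268.5, 208.0), (30.0, 27.0), 90.0)
[ 0.49100237 -0.22025246  0.071     ] [[0.4813, -0.2347], [0.4752, -0.2126], [0.5009, -0.2054], [0.5072, -0.2281]]
col [[81, 84, 84], [83, 85, 88], [114, 112, 106], [137, 140, 145], [34, 81, 153], [177, 186, 206], [225, 227, 224], [161, 177, 204], [67, 117, 188], [71, 119, 188], [69, 118, 187], [69, 117, 187], [66, 114, 185], [66, 114, 185], [64, 112, 184], [63, 113, 184], [59, 107, 179], [63, 72, 98], [72, 74, 75]]
green (np.int32(255), np.int32(148), np.int32(29), np.int32(29)) [269.41130298 163.6844584 ]
((269.0, 162.0), (28.0, 28.0), 90.0)
[ 0.45257063 -0.23014918  0.071     ] [[0.4442, -0.2444], [0.4382, -0.2221], [0.4609, -0.2157], [0.4671, -0.2384]]
col 
yellow (np.int32(257), np.int32(98), np.int32(29), np.int32(29)) [275.11519608 111.50980392]
((271.0, 112.0), (28.0, 28.0), 90.0)
[ 0.41192248 -0.23950553  0.071     ] [[0.4036, -0.2536], [0.3976, -0.2316], [0.4201, -0.2254], [0.4261, -0.2475]]
col 
yaw 0.23881734123163534 0.08138986852540397
```

```bash
python3 - <<'E'
from h import *
s=monitor.get_state();print(s['tcp_pos'],s['joint_velocities'].round(3))
plan((.491,-.2208,.053),.262)
E
```

```text
[ 0.48860883 -0.21230858  0.19819002] [ 0.011 -0.008 -0.001 -0.002  0.001 -0.004]
shift mm [145.2  -8.8   0. ] rv [ 0.007  0.    -0.   ]
```

>>> drive_tool(
  motion=[
    {"x": 40, "y": -9, "z": 0, "rx": 0, "ry": 0, "rz": 0},
    {"x": 80, "y": -9, "z": 0, "rx": 0, "ry": 0, "rz": 0},
    {"x": 100, "y": -9, "z": 0, "rx": 0, "ry": 0, "rz": 0},
    {"x": 100, "y": -9, "z": 0, "rx": 0, "ry": 0, "rz": 0},
  ],
)

```text
t: 2.88
tcp_pos: [0.4905, -0.2208, 0.0972]
tcp_rot: [2.118, 1.569, 2.387]
contact_force: [0.1, -0.7, 0.8]
opening: 0.0473
```

```bash
python3 - <<'E'
from h import *
f=snap('wrist','w3');s=f['s'];print(s['t'],s['tcp_pos'],s['tcp_rot'],s['contact_force'])
im=f['image'];hsv=cv2.cvtColor(im,cv2.COLOR_RGB2HSV)
e=px(f,(.491,-.2208,.071)).astype(int);print(e)
m=cv2.inRange(hsv,(105,120,60),(125,255,255));k,l,st,c=cv2.connectedComponentsWithStats(m)
i=max(range(1,k),key=lambda i:st[i,4]-50*np.linalg.norm(c[i]-e));print(st[i],c[i])
x,y,w,h=st[i,:4];print(onz(f,x+w/2-.5,y+h/2-.5,.071),onz(f,x+w/2,y,.071),onz(f,x+w/2,y+h,.071),onz(f,x,y+h/2,.071),onz(f,x+w,y+h/2,.071))
plan((.491,-.2208,.053),.262)
E
```

```text
2.875 [ 0.49045655 -0.22075352  0.09719915] [2.11778755 1.5689753  2.38688207] [ 0.13605086 -0.66525797  0.82835549]
[277 254]
[ 258  227   43   50 1692] [278.46099291 254.35756501]
[ 0.48931324 -0.22053517  0.071     ] [ 0.4752427  -0.22415828  0.071     ] [ 0.50476847 -0.215938    0.071     ] [ 0.4927785  -0.23185655  0.071     ] [ 0.48634701 -0.20847843  0.071     ]
shift mm [45.7  0.7 -0. ] rv [0.007 0.    0.   ]
```

View pics/w3.png

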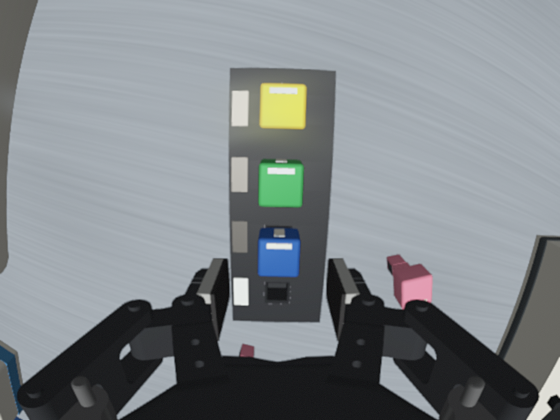

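The view puts the cap between the fingers, centred at about (279,256). I descend and grip high on the cap so the fingertips stay above its lower edge and clear the holder rim.

>>> drive_tool(
  motion=[
    {"x": 25, "y": 1, "z": 1, "rx": 0, "ry": 0, "rz": 0},
    {"x": 45, "y": 1, "z": 1, "rx": 0, "ry": 0, "rz": 0},
    {"x": 45, "y": 1, "z": 1, "rx": 0, "ry": 0, "rz": 0},
  ],
)

```text
t: 3.3
tcp_pos: [0.4917, -0.2205, 0.0534]
tcp_rot: [1.606, 1.571, 1.875]
contact_force: [0.7, -0.4, 0.2]
opening: 0.0469
```

>>> drive_tool(
  motion=[
    {"x": 0, "y": 0, "z": 0, "rx": 0, "ry": 0, "rz": 0},
    {"x": 0, "y": 0, "z": 0, "rx": 0, "ry": 0, "rz": 0},
    {"x": 0, "y": 0, "z": 0, "rx": 0, "ry": 0, "rz": 0},
    {"x": 0, "y": 0, "z": 0, "rx": 0, "ry": 0, "rz": 0},
    {"x": 0, "y": 0, "z": 0, "rx": 0, "ry": 0, "rz": 0},
  ],
  hand=-1,
)

```text
t: 3.92
tcp_pos: [0.4927, -0.2213, 0.055]
tcp_rot: [-0.833, 1.568, -0.565]
contact_force: [-1.5, -0.1, 7.8]
opening: 0.0224
```

>>> drive_tool(
  motion=[
    {"x": -30, "y": 0, "z": 0, "rx": 0, "ry": 0, "rz": 0},
    {"x": -60, "y": 0, "z": 0, "rx": 0, "ry": 0, "rz": 0},
    {"x": -100, "y": 0, "z": 0, "rx": 0, "ry": 0, "rz": 0},
    {"x": -140, "y": 0, "z": 0, "rx": 0, "ry": 0, "rz": 0},
    {"x": -140, "y": 0, "z": 0, "rx": 0, "ry": 0, "rz": 0},
  ],
)

```text
t: 4.55
tcp_pos: [0.4933, -0.222, 0.1974]
tcp_rot: [-0.92, 1.564, -0.652]
contact_force: [-0.0, 0.1, -0.8]
opening: 0.0221
```

```bash
python3 - <<'E'
from h import *
f=snap('wrist','w4');g=snap('side','side4');s=f['s'];print(s['t'],s['tcp_pos'],s['contact_force'],s['torque'],s['opening'])
c=cv2.resize(f['image'][190:420,150:420],None,fx=1.9,fy=1.9);u,v=px(g,s['tcp_pos']).astype(int);print(u,v)
d=cv2.resize(g['image'][max(v-60,0):v+80,max(u-50,0):u+50],(300,420),interpolation=cv2.INTER_CUBIC)
im=np.zeros((437,c.shape[1]+300,3),np.uint8);im[:,:c.shape[1]]=c[:437];im[:420,c.shape[1]:]=d
cv2.imwrite('pics/c4.png',im[:,:,::-1])
E
```

```text
4.55 [ 0.49331324 -0.22195691  0.19740545] [-0.0116318   0.08193252 -0.76308904] [-0.003968   -0.01118826 -0.01160154] 0.022132155600939007
306 289
```

View pics/c4.png

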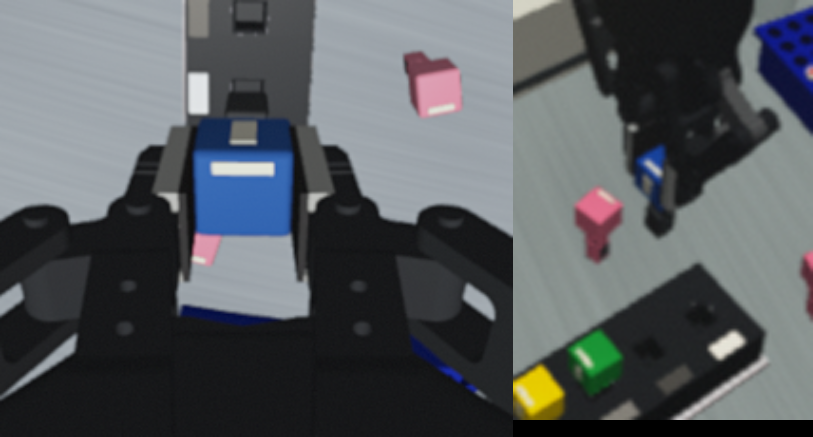

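The blue filter is gripped upright, with its bar on the robot side. Next I carry it to a hover over the holder.

```bash
python3 - <<'E'
from h import *
plan((.495,.12,.25),.18)
a=load('top0');print(onz(a,258,243,.1))
E
```

```text
shift mm [-56.9 327.8  93.4] rv [0.088 0.001 0.001]
[0.50074032 0.11877522 0.1       ]
```

>>> drive_tool(
  motion=[
    {"x": -57, "y": 328, "z": 93, "rx": 0.09, "ry": 0, "rz": 0},
    {"x": -57, "y": 328, "z": 93, "rx": 0.09, "ry": 0, "rz": 0},
    {"x": -57, "y": 328, "z": 93, "rx": 0.09, "ry": 0, "rz": 0},
    {"x": -57, "y": 328, "z": 93, "rx": 0.09, "ry": 0, "rz": 0},
    {"x": -57, "y": 328, "z": 93, "rx": 0.09, "ry": 0, "rz": 0},
    {"x": -57, "y": 328, "z": 93, "rx": 0.09, "ry": 0, "rz": 0},
    {"x": -57, "y": 328, "z": 93, "rx": 0.09, "ry": 0, "rz": 0},
    {"x": -57, "y": 328, "z": 93, "rx": 0.09, "ry": 0, "rz": 0},
    {"x": -57, "y": 328, "z": 93, "rx": 0.09, "ry": 0, "rz": 0},
  ],
)

```text
t: 5.78
tcp_pos: [0.4942, 0.1193, 0.2492]
tcp_rot: [3.014, 1.57, -3.092]
contact_force: [0.1, -0.7, -0.6]
opening: 0.0222
```

```bash
python3 - <<'E'
from h import *
f=snap('wrist','w5');s=f['s'];print(s['t'],s['tcp_pos'],s['contact_force'],s['opening']);print(px(f,(.5,.119,.1)))
x,y=px(f,(.5,.119,.1)).astype(int)
cv2.imwrite('pics/c5.png',cv2.resize(f['image'][max(y-75,0):y+75,x-100:x+100],None,fx=4,fy=4,interpolation=cv2.INTER_CUBIC)[:,:,::-1])
print(x-100,y-75)
E
```

```text
5.775 [0.49423663 0.11930014 0.24917216] [ 0.11133385 -0.72563725 -0.55840603] 0.02220245273392406
[276.60626201 207.30196688]
176 132
```

View pics/c5.png

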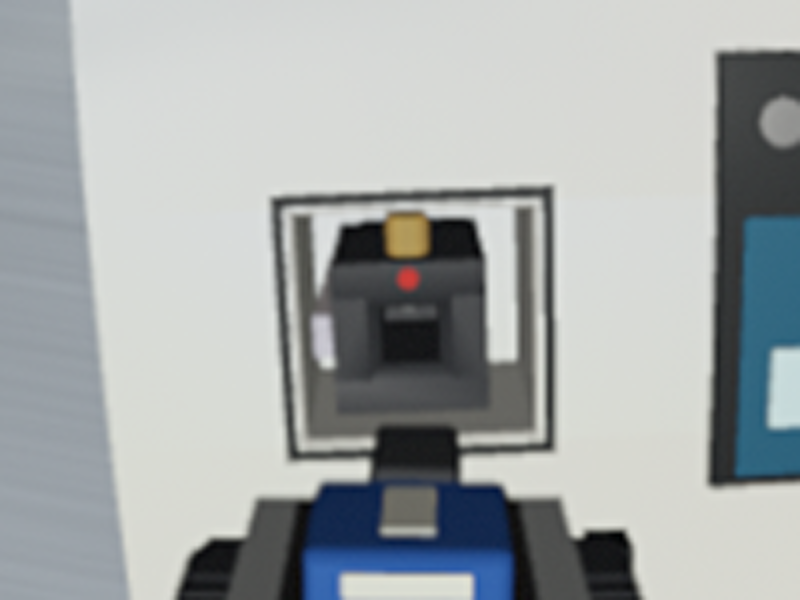

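The crop shows the holder rim's corners at about (332,262), (484,258), (489,403) and (336,412), with the red dot at (408,279) on the robot side. I compute the mouth position and yaw, with the dot's height from the side view.

```bash
python3 - <<'E'
from h import *
f=load('w5');b=load('side0');a=load('top0')
def red(im,x0,y0,x1,y1):
    i=im[y0:y1,x0:x1].astype(int);m=(i[...,0]-np.maximum(i[...,1],i[...,2]));
    w=np.clip(m-40,0,None);Y,X=np.mgrid[y0:y1,x0:x1];return (np.array([(X*w).sum(),(Y*w).sum()])/max(w.sum(),1)).round(2),(w>0).sum(),m.max()
rw=red(f['image'],265,190,290,212);rs=red(b['image'],225,195,270,230);rt=red(a['image'],245,228,272,262);print(rw,rs,rt)
C=np.array([(332,262),(484,258),(489,403),(336,412)])/4+[176,132]-.4
for z in(.094,.0995,.105):
    P=np.array([onz(f,*c,z) for c in C]);e=P-np.roll(P,-1,0)
    d=P[2]-P[1]+P[3]-P[0];w=P[1]-P[0]+P[2]-P[3]
    print(z,P.mean(0)[:2].round(4),'len',np.linalg.norm(e[:,:2],axis=1).round(4),'yaw',np.arctan2(d[1],d[0]).round(3),np.arctan2(-w[0],w[1]).round(3),'dot',onz(f,*rw[0],z)[:2].round(4))
W=np.array([(275,200),(552,188),(553,447),(292,458)])/4+[176,132]
P=np.array([onz(f,*c,.091) for c in W]);d=P[2]-P[1]+P[3]-P[0];w=P[1]-P[0]+P[2]-P[3];print('well',P.mean(0),np.arctan2(d[1],d[0]).round(3),np.arctan2(-w[0],w[1]).round(3),np.linalg.norm(P-np.roll(P,-1,0),axis=1))
if rs[1]: print(two(f,rw[0],b,rs[0]))
if rt[1] and rs[1]: print(two(a,rt[0],b,rs[0]))
A,_=Rt(f['s']);print('tool yaw',np.arctan2(-A[0,1],A[1,1]))
# held cap: pixel of cap top corners -> on plane TCP+? 
print(px(f,f['s']['tcp_pos']+np.array([0,0,.016])))
E
```

```text
(array([277.57, 201.23]), np.int64(28), np.int64(142)) (array([243.  , 210.69]), np.int64(2), np.int64(49)) (array([258.06, 246.92]), np.int64(4), np.int64(95))
0.094 [0.5091 0.1221] len [0.0358 0.0361 0.0373 0.0374] yaw 0.207 0.222 dot [0.4956 0.1191]
0.0995 [0.5075 0.1218] len [0.0351 0.0354 0.0366 0.0367] yaw 0.207 0.222 dot [0.4942 0.1189]
0.105 [0.506  0.1215] len [0.0345 0.0348 0.0359 0.036 ] yaw 0.207 0.222 dot [0.4929 0.1186]
well [0.50795371 0.12422794 0.091     ] 0.213 0.222 [0.06534588 0.06515688 0.06513674 0.06516162]
(array([0.49202164, 0.11868907, 0.10539394]), np.float64(0.001587490368088818))
(array([0.49147658, 0.11857204, 0.10534826]), np.float64(0.0005374394322065395))
tool yaw 0.1767869368194752
[278.39438199 289.71212863]
```

```bash
python3 - <<'E'
from h import *
f=load('w5');plan((.5063,.1215,.152),.212,s=f['s'])
s=monitor.get_state();plan((.5063,.1215,.152),.212)
E
```

```text
shift mm [97.2  0.  12.4] rv [-0.035 -0.001 -0.   ]
shift mm [97.3  0.1 12.3] rv [-0.035 -0.001 -0.   ]
```

>>> drive_tool(
  motion=[
    {"x": 40, "y": 0, "z": 12, "rx": -0.035, "ry": 0, "rz": 0},
    {"x": 70, "y": 0, "z": 12, "rx": -0.035, "ry": 0, "rz": 0},
    {"x": 90, "y": 0, "z": 12, "rx": -0.035, "ry": 0, "rz": 0},
    {"x": 97, "y": 0, "z": 12, "rx": -0.035, "ry": 0, "rz": 0},
    {"x": 97, "y": 0, "z": 12, "rx": -0.035, "ry": 0, "rz": 0},
    {"x": 97, "y": 0, "z": 12, "rx": -0.035, "ry": 0, "rz": 0},
  ],
)

```text
t: 6.58
tcp_pos: [0.5068, 0.1223, 0.1541]
tcp_rot: [-0.185, 1.569, 0.028]
contact_force: [-1.1, -0.5, -0.0]
opening: 0.0229
```

```bash
python3 - <<'E'
from h import *
f=snap('side','side6');g=snap('wrist','w6');s=g['s'];print(s['tcp_pos'],s['contact_force'],s['torque']);plan((.5063,.1215,.152),.212)
t=snap('top','top6')
d=f['image'][140:240,190:310];
cv2.imwrite('pics/c6.png',np.hstack([cv2.resize(d,(480,400),interpolation=cv2.INTER_CUBIC),cv2.resize(g['image'][130:330,200:360],(320,400),interpolation=cv2.INTER_CUBIC)])[:,:,::-1])
E
```

```text
[0.50683192 0.1223787  0.15408739] [ 0.20081059 -0.1086854  -0.50978024] [ 0.01275814 -0.00119683 -0.00576065]
shift mm [ 1.9 -0.8 -0.6] rv [0.001 0.002 0.   ]
```

View pics/c6.png

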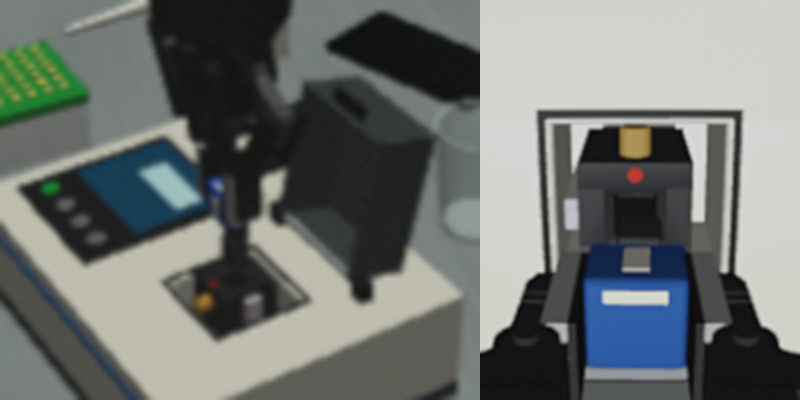

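In this view the filter, stripe and dot are all centred at column 636. I now descend gently, watching the force.

>>> drive_tool(
  motion=[
    {"x": 4, "y": 0, "z": 0, "rx": 0, "ry": 0, "rz": 0},
    {"x": 7, "y": 0, "z": 0, "rx": 0, "ry": 0, "rz": 0},
    {"x": 10, "y": 0, "z": 0, "rx": 0, "ry": 0, "rz": 0},
    {"x": 10, "y": 0, "z": 0, "rx": 0, "ry": 0, "rz": 0},
  ],
)

```text
t: 7.22
tcp_pos: [0.5059, 0.1224, 0.1424]
tcp_rot: [2.825, 1.57, 3.039]
contact_force: [-0.3, -0.3, -0.9]
opening: 0.0225
```

>>> drive_tool(
  motion=[
    {"x": 2, "y": 0, "z": 0, "rx": 0, "ry": 0, "rz": 0},
    {"x": 2, "y": 0, "z": 0, "rx": 0, "ry": 0, "rz": 0},
  ],
)

```text
t: 7.48
tcp_pos: [0.5062, 0.1224, 0.1408]
tcp_rot: [0.691, 1.571, 0.904]
contact_force: [-0.5, -0.9, -0.8]
opening: 0.0225
```

>>> drive_tool(
  motion=[
    {"x": 2, "y": 0, "z": 0, "rx": 0, "ry": 0, "rz": 0},
    {"x": 2, "y": 0, "z": 0, "rx": 0, "ry": 0, "rz": 0},
  ],
)

```text
t: 7.72
tcp_pos: [0.5066, 0.1221, 0.1398]
tcp_rot: [-0.658, 1.569, -0.445]
contact_force: [-1.5, -2.8, 5.8]
opening: 0.0223
```

>>> drive_tool(
  motion=[
    {"x": -0.5, "y": -1, "z": -1, "rx": 0, "ry": 0, "rz": 0},
    {"x": 0.5, "y": -1, "z": -1, "rx": 0, "ry": 0, "rz": 0},
    {"x": 0.5, "y": -1, "z": -1, "rx": 0, "ry": 0, "rz": 0},
  ],
)

```text
t: 8.1
tcp_pos: [0.5053, 0.1212, 0.138]
tcp_rot: [2.998, 1.57, -3.072]
contact_force: [-1.5, -0.4, -0.9]
opening: 0.0223
```

>>> drive_tool(
  motion=[
    {"x": 1, "y": 0, "z": 0, "rx": 0, "ry": 0, "rz": 0},
    {"x": 1, "y": 0, "z": 0, "rx": 0, "ry": 0, "rz": 0},
  ],
)

```text
t: 8.35
tcp_pos: [0.5053, 0.1212, 0.1372]
tcp_rot: [2.955, 1.571, -3.115]
contact_force: [0.0, -1.1, -0.7]
opening: 0.023
```

Free again and descending. Continuing in small steps.

>>> drive_tool(
  motion=[
    {"x": 1, "y": -0.3, "z": 0, "rx": 0, "ry": 0, "rz": 0},
    {"x": 2, "y": -0.3, "z": 0, "rx": 0, "ry": 0, "rz": 0},
    {"x": 2, "y": -0.3, "z": 0, "rx": 0, "ry": 0, "rz": 0},
  ],
)

```text
t: 8.72
tcp_pos: [0.5054, 0.121, 0.1352]
tcp_rot: [1.962, 1.571, 2.176]
contact_force: [-0.8, -0.7, -1.0]
opening: 0.0226
```

>>> drive_tool(
  motion=[
    {"x": 1, "y": 0, "z": 0, "rx": 0, "ry": 0, "rz": 0},
    {"x": 2, "y": 0, "z": 0, "rx": 0, "ry": 0, "rz": 0},
  ],
)

```text
t: 8.98
tcp_pos: [0.506, 0.121, 0.1338]
tcp_rot: [-0.051, 1.57, 0.163]
contact_force: [1.1, 0.7, 2.6]
opening: 0.0225
```

>>> drive_tool(
  motion=[
    {"x": 1, "y": 0.3, "z": 0.3, "rx": 0, "ry": 0, "rz": 0},
    {"x": 1.5, "y": 0.3, "z": 0.3, "rx": 0, "ry": 0, "rz": 0},
  ],
)

```text
t: 9.22
tcp_pos: [0.5063, 0.1212, 0.1328]
tcp_rot: [-0.39, 1.569, -0.177]
contact_force: [-0.7, -1.1, 8.7]
opening: 0.0226
```

>>> drive_tool(
  motion=[
    {"x": 1, "y": 0, "z": 0, "rx": 0, "ry": 0, "rz": 0},
    {"x": 1, "y": 0, "z": 0, "rx": 0, "ry": 0, "rz": 0},
  ],
)

```text
t: 9.48
tcp_pos: [0.5061, 0.1212, 0.1315]
tcp_rot: [-0.361, 1.57, -0.148]
contact_force: [-0.5, -1.6, 4.8]
opening: 0.0223
```

>>> drive_tool(
  motion=[
    {"x": 1, "y": -0.2, "z": 0, "rx": 0, "ry": 0, "rz": 0},
    {"x": 1, "y": -0.2, "z": 0, "rx": 0, "ry": 0, "rz": 0},
  ],
)

```text
t: 9.72
tcp_pos: [0.5062, 0.121, 0.1306]
tcp_rot: [-0.217, 1.57, -0.004]
contact_force: [0.4, -0.4, 4.9]
opening: 0.0224
```

>>> drive_tool(
  motion=[
    {"x": 1, "y": 0, "z": 0, "rx": 0, "ry": 0, "rz": 0},
    {"x": 1, "y": 0, "z": 0, "rx": 0, "ry": 0, "rz": 0},
  ],
)

```text
t: 9.98
tcp_pos: [0.5061, 0.121, 0.1294]
tcp_rot: [-0.245, 1.57, -0.031]
contact_force: [0.6, -0.0, 4.0]
opening: 0.0225
```

>>> drive_tool(
  motion=[
    {"x": 1, "y": 0, "z": 0, "rx": 0, "ry": 0, "rz": 0},
    {"x": 2, "y": 0, "z": 0, "rx": 0, "ry": 0, "rz": 0},
    {"x": 2, "y": 0, "z": 0, "rx": 0, "ry": 0, "rz": 0},
  ],
)

```text
t: 10.35
tcp_pos: [0.506, 0.1211, 0.1271]
tcp_rot: [-0.123, 1.57, 0.09]
contact_force: [1.9, -0.0, 4.2]
opening: 0.0223
```

>>> drive_tool(
  motion=[
    {"x": 1, "y": 0, "z": 0, "rx": 0, "ry": 0, "rz": 0},
    {"x": 1.5, "y": 0, "z": 0, "rx": 0, "ry": 0, "rz": 0},
  ],
)

```text
t: 10.6
tcp_pos: [0.506, 0.1211, 0.1256]
tcp_rot: [-0.068, 1.57, 0.146]
contact_force: [0.9, 0.2, 4.6]
opening: 0.0221
```

>>> drive_tool(
  motion=[
    {"x": 1, "y": 0, "z": 0.2, "rx": 0, "ry": 0, "rz": 0},
    {"x": 2, "y": 0, "z": 0.2, "rx": 0, "ry": 0, "rz": 0},
    {"x": 3, "y": 0, "z": 0.2, "rx": 0, "ry": 0, "rz": 0},
  ],
)

```text
t: 10.98
tcp_pos: [0.5061, 0.1211, 0.1226]
tcp_rot: [0.063, 1.57, 0.276]
contact_force: [0.6, 0.5, 5.8]
opening: 0.0222
```

>>> drive_tool(
  motion=[
    {"x": 1, "y": 0, "z": 0, "rx": 0, "ry": 0, "rz": 0},
    {"x": 2, "y": 0, "z": 0, "rx": 0, "ry": 0, "rz": 0},
    {"x": 3, "y": 0, "z": 0, "rx": 0, "ry": 0, "rz": 0},
  ],
)

```text
t: 11.35
tcp_pos: [0.506, 0.1211, 0.1196]
tcp_rot: [-0.036, 1.57, 0.178]
contact_force: [-0.3, -0.5, 5.2]
opening: 0.0225
```

>>> drive_tool(
  motion=[
    {"x": 1, "y": 0, "z": 0, "rx": 0, "ry": 0, "rz": 0},
    {"x": 2, "y": 0, "z": 0, "rx": 0, "ry": 0, "rz": 0},
    {"x": 3, "y": 0, "z": 0, "rx": 0, "ry": 0, "rz": 0},
  ],
)

```text
t: 11.72
tcp_pos: [0.506, 0.1211, 0.1166]
tcp_rot: [-0.107, 1.57, 0.107]
contact_force: [-0.7, -0.5, 5.8]
opening: 0.0222
```

>>> drive_tool(
  motion=[
    {"x": 1, "y": 0, "z": 0, "rx": 0, "ry": 0, "rz": 0},
    {"x": 2, "y": 0, "z": 0, "rx": 0, "ry": 0, "rz": 0},
  ],
)

```text
t: 11.98
tcp_pos: [0.506, 0.1211, 0.1145]
tcp_rot: [0.059, 1.571, 0.272]
contact_force: [0.6, -1.4, 4.1]
opening: 0.0224
```

>>> drive_tool(
  motion=[
    {"x": 1, "y": 0, "z": 0, "rx": 0, "ry": 0, "rz": 0},
    {"x": 2, "y": 0, "z": 0, "rx": 0, "ry": 0, "rz": 0},
  ],
)

```text
t: 12.22
tcp_pos: [0.5059, 0.1211, 0.1121]
tcp_rot: [1.44, 1.571, 1.654]
contact_force: [1.6, 0.5, 1.5]
opening: 0.0224
```

>>> drive_tool(
  motion=[
    {"x": 1, "y": 0, "z": 0, "rx": 0, "ry": 0, "rz": 0},
    {"x": 1, "y": 0, "z": 0, "rx": 0, "ry": 0, "rz": 0},
  ],
)

```text
t: 12.48
tcp_pos: [0.5058, 0.1211, 0.1109]
tcp_rot: [2.636, 1.57, 2.849]
contact_force: [2.8, 0.9, -0.9]
opening: 0.0223
```

>>> drive_tool(
  motion=[
    {"x": 1, "y": 0, "z": 0, "rx": 0, "ry": 0, "rz": 0},
    {"x": 1, "y": 0, "z": 0, "rx": 0, "ry": 0, "rz": 0},
  ],
)

```text
t: 12.72
tcp_pos: [0.5059, 0.1212, 0.1107]
tcp_rot: [1.308, 1.571, 1.522]
contact_force: [-1.0, 0.5, 5.8]
opening: 0.0226
```

>>> drive_tool(
  motion=[
    {"x": 0.7, "y": 0, "z": 0, "rx": 0, "ry": 0, "rz": 0},
    {"x": 0.7, "y": 0, "z": 0, "rx": 0, "ry": 0, "rz": 0},
  ],
)

```text
t: 12.98
tcp_pos: [0.506, 0.1212, 0.1106]
tcp_rot: [-0.131, 1.57, 0.082]
contact_force: [-3.2, 0.6, 9.6]
opening: 0.0226
```

The force dropped at the click, then came up against a hard stop at 9.6 N. I relax the push, open and raise.

>>> drive_tool(
  motion=[
    {"x": -1.7, "y": 0, "z": 0, "rx": 0, "ry": 0, "rz": 0},
    {"x": -1.7, "y": 0, "z": 0, "rx": 0, "ry": 0, "rz": 0},
  ],
)

```text
t: 13.22
tcp_pos: [0.5058, 0.1211, 0.1109]
tcp_rot: [2.689, 1.57, 2.902]
contact_force: [2.0, 0.7, -0.7]
opening: 0.0228
```

>>> drive_tool(
  motion=[
    {"x": 0, "y": 0, "z": 0, "rx": 0, "ry": 0, "rz": 0},
    {"x": 0, "y": 0, "z": 0, "rx": 0, "ry": 0, "rz": 0},
    {"x": 0, "y": 0, "z": 0, "rx": 0, "ry": 0, "rz": 0},
    {"x": 0, "y": 0, "z": 0, "rx": 0, "ry": 0, "rz": 0},
  ],
  hand=0.0,
)

```text
t: 13.72
tcp_pos: [0.5059, 0.1211, 0.1114]
tcp_rot: [0.473, 1.571, 0.686]
contact_force: [-0.0, -0.7, 0.8]
opening: 0.0432
```

>>> drive_tool(
  motion=[
    {"x": -20, "y": 0, "z": -2, "rx": 0, "ry": 0, "rz": 0},
    {"x": -60, "y": 0, "z": -10, "rx": 0, "ry": 0, "rz": 0},
    {"x": -110, "y": 0, "z": -20, "rx": 0, "ry": 0, "rz": 0},
    {"x": -150, "y": 0, "z": -20, "rx": 0, "ry": 0, "rz": 0},
    {"x": -150, "y": 0, "z": -20, "rx": 0, "ry": 0, "rz": 0},
  ],
)

```text
t: 14.35
tcp_pos: [0.4878, 0.1168, 0.2649]
tcp_rot: [-0.228, 1.565, -0.015]
contact_force: [0.0, -0.4, -0.7]
opening: 0.0423
```

```bash
python3 - <<'E'
from h import *
g=snap('wrist','w7');f=snap('side','side7');t=snap('top','top7');s=g['s'];print(s['t'],s['tcp_pos'],s['contact_force'],s['opening'])
cv2.imwrite('pics/c7.png',np.hstack([cv2.resize(f['image'][150:250,200:320],(480,400),interpolation=cv2.INTER_CUBIC),cv2.resize(g['image'][130:330,200:360],(320,400),interpolation=cv2.INTER_CUBIC)])[:,:,::-1])
# cap top
A,_=Rt(s);print('yaw',np.arctan2(-A[0,1],A[1,1]))
hsv=cv2.cvtColor(g['image'],cv2.COLOR_RGB2HSV);m=cv2.inRange(hsv,(105,120,60),(125,255,255));k,l,st,c=cv2.connectedComponentsWithStats(m[130:330,230:330]);i=1+st[1:,4].argmax();x,y,w,h=st[i,:4]+np.array([230,130,0,0,0])[:4];print(x,y,w,h)
E
```

```text
14.35 [0.48780026 0.11683164 0.26489955] [ 0.03722549 -0.43822138 -0.72535228] 0.042295106407505646
yaw 0.2131789599591255
266 207 27 30
```

View pics/c7.png

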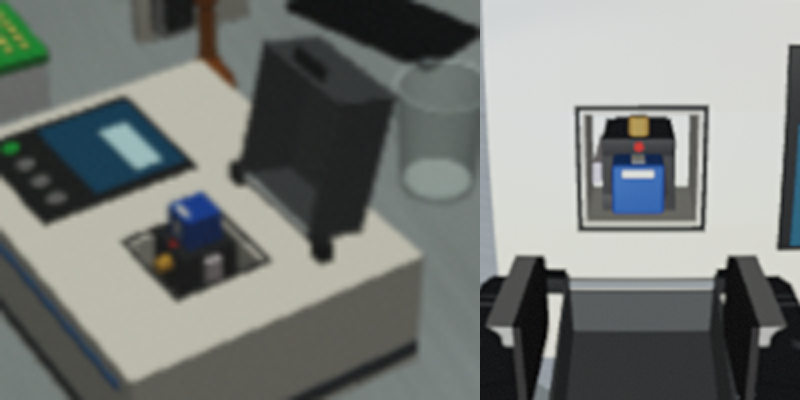

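The picture shows the blue cap sitting square on the holder, with its stripe facing the red dot. Next I check the hinge position, then move over behind the hood.

```bash
python3 - <<'E'
from h import *
a=load('top0');P=[onz(a,230.4,218,.097),onz(a,271,209.6,.097)];H=sum(P)/2;print(P,H,np.linalg.norm(P[0]-P[1]))
for n,p in dict(beaker=(205,147),bottle=(275,143)).items():print(n,onz(a,*p,.085))
H2=np.array([.567,.137,.099]);ex=np.array([np.cos(.213),np.sin(.213),0])
plan(H2+ex*.090+[0,0,.166],.213);plan(H2+ex*.090+[0,0,.075],.213)
E
```

```text
[array([0.55566243, 0.17899695, 0.097     ]), array([0.57431868, 0.0907505 , 0.097     ])] [0.56499056 0.13487372 0.097     ] 0.0901969609844498
beaker [0.71962383 0.23928612 0.085     ]
bottle [0.7298744  0.08150329 0.085     ]
shift mm [ -4.9   2.5 173.3] rv [ 0.    -0.001 -0.   ]
shift mm [ 86.1   2.5 173.4] rv [ 0.    -0.001 -0.   ]
```

>>> drive_tool(
  motion=[
    {"x": 0, "y": 3, "z": 60, "rx": 0, "ry": 0, "rz": 0},
    {"x": 0, "y": 3, "z": 120, "rx": 0, "ry": 0, "rz": 0},
    {"x": 0, "y": 3, "z": 172, "rx": 0, "ry": 0, "rz": 0},
    {"x": 0, "y": 3, "z": 172, "rx": 0, "ry": 0, "rz": 0},
    {"x": 0, "y": 3, "z": 172, "rx": 0, "ry": 0, "rz": 0},
  ],
  hand=-1,
)

```text
t: 15.12
tcp_pos: [0.653, 0.1562, 0.2598]
tcp_rot: [2.953, 1.568, -3.117]
contact_force: [0.3, 0.5, 0.3]
opening: 0.0
```

```bash
python3 - <<'E'
from h import *
f=snap('side','side8');g=snap('wrist','w8');s=g['s'];print(s['t'],s['tcp_pos'],s['opening'],s['q'].round(2))
cv2.imwrite('pics/c8.png',np.hstack([cv2.resize(f['image'][80:250,180:384],(480,400),interpolation=cv2.INTER_CUBIC),cv2.resize(g['image'][130:330,200:360],(320,400),interpolation=cv2.INTER_CUBIC)])[:,:,::-1])
E
```

```text
15.175 [0.65290559 0.15619698 0.26131413] -0.000339966806837149 [ 0.04  0.34  0.43  1.65  0.   -0.17]
```

View pics/c8.png

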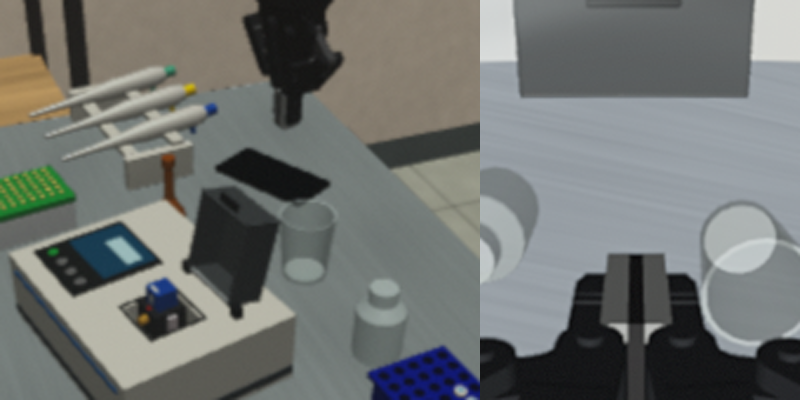

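The fingers are clear behind the hood, between beaker and bottle. I lower them, then sweep along the hood's arc.

>>> drive_tool(
  motion=[
    {"x": 40, "y": 0, "z": 0, "rx": 0, "ry": 0, "rz": 0},
    {"x": 80, "y": 0, "z": 0, "rx": 0, "ry": 0, "rz": 0},
    {"x": 86, "y": 0, "z": 0, "rx": 0, "ry": 0, "rz": 0},
    {"x": 86, "y": 0, "z": -6, "rx": 0, "ry": 0, "rz": 0},
    {"x": 86, "y": 0, "z": -14, "rx": 0, "ry": 0, "rz": 0},
    {"x": 86, "y": 0, "z": -22, "rx": 0, "ry": 0, "rz": 0},
    {"x": 86, "y": 0, "z": -30, "rx": 0, "ry": 0, "rz": 0},
    {"x": 84, "y": 0, "z": -38, "rx": 0, "ry": 0, "rz": 0},
    {"x": 82, "y": 0, "z": -46, "rx": 0, "ry": 0, "rz": 0},
  ],
)

```text
t: 16.35
tcp_pos: [0.6085, 0.1463, 0.1797]
tcp_rot: [-0.028, 1.57, 0.185]
contact_force: [1.4, 0.6, 1.0]
opening: -0.0001
```

```bash
python3 - <<'E'
from h import *
s=monitor.get_state();print(s['t'],s['tcp_pos'],s['contact_force'])
H=np.array([.567,.137,.099]);ex=np.array([np.cos(.213),np.sin(.213),0]);d=s['tcp_pos']-H;print('fwd',-d@ex*1000,'up',d[2]*1000)
E
```

```text
16.35 [0.60845907 0.14634372 0.17969034] [1.43866994 0.63550785 1.00815704]
fwd -42.497337862990214 up 80.69034030211594
```

>>> drive_tool(
  motion=[
    {"x": -2, "y": 0, "z": -10, "rx": 0, "ry": 0, "rz": 0},
    {"x": -5, "y": 0, "z": -20, "rx": 0, "ry": 0, "rz": 0},
    {"x": -6, "y": 0, "z": -30, "rx": 0, "ry": 0, "rz": 0},
    {"x": -6, "y": 0, "z": -40, "rx": 0, "ry": 0, "rz": 0},
    {"x": -5, "y": 0, "z": -50, "rx": 0, "ry": 0, "rz": 0},
  ],
)

```text
t: 16.98
tcp_pos: [0.5593, 0.1357, 0.1843]
tcp_rot: [1.832, 1.571, 2.045]
contact_force: [0.5, 0.0, 0.4]
opening: 0.0002
```

>>> drive_tool(
  motion=[
    {"x": 3, "y": 0, "z": -8, "rx": 0, "ry": 0, "rz": 0},
    {"x": 6, "y": 0, "z": -15, "rx": 0, "ry": 0, "rz": 0},
    {"x": 10, "y": 0, "z": -22, "rx": 0, "ry": 0, "rz": 0},
    {"x": 15, "y": 0, "z": -29, "rx": 0, "ry": 0, "rz": 0},
  ],
)

```text
t: 17.48
tcp_pos: [0.5313, 0.1296, 0.169]
tcp_rot: [2.031, 1.571, 2.244]
contact_force: [0.5, -0.0, -0.1]
opening: -0.0
```

```bash
python3 - <<'E'
from h import *
s=monitor.get_state();print(s['t'],s['tcp_pos'],s['contact_force'])
H=np.array([.567,.137,.099]);ex=np.array([np.cos(.213),np.sin(.213),0]);d=s['tcp_pos']-H;print('fwd',-d@ex*1000,'up',d[2]*1000)
E
```

```text
17.475 [0.53125164 0.12963995 0.16897711] [ 0.54556059 -0.00603542 -0.07825668]
fwd 36.49635492130606 up 69.97711085139724
```

>>> drive_tool(
  motion=[
    {"x": 5, "y": 0, "z": -6, "rx": 0, "ry": 0, "rz": 0},
    {"x": 10, "y": 0, "z": -12, "rx": 0, "ry": 0, "rz": 0},
    {"x": 15, "y": 0, "z": -16, "rx": 0, "ry": 0, "rz": 0},
    {"x": 21, "y": 0, "z": -18, "rx": 0, "ry": 0, "rz": 0},
    {"x": 27, "y": 0, "z": -18, "rx": 0, "ry": 0, "rz": 0},
  ],
)

```text
t: 18.1
tcp_pos: [0.5141, 0.1259, 0.1419]
tcp_rot: [0.721, 1.571, 0.934]
contact_force: [0.4, -0.3, -0.9]
opening: 0.0003
```

>>> drive_tool(
  motion=[
    {"x": 0, "y": 0, "z": 0, "rx": 0, "ry": 0, "rz": 0},
    {"x": -40, "y": 0, "z": 0, "rx": 0, "ry": 0, "rz": 0},
    {"x": -90, "y": 0, "z": -60, "rx": 0, "ry": 0, "rz": 0},
    {"x": -110, "y": 0, "z": -80, "rx": 0, "ry": 0, "rz": 0},
    {"x": -110, "y": 0, "z": -80, "rx": 0, "ry": 0, "rz": 0},
    {"x": -110, "y": 0, "z": -80, "rx": 0, "ry": 0, "rz": 0},
    {"x": -110, "y": 0, "z": -80, "rx": 0, "ry": 0, "rz": 0},
    {"x": -110, "y": 0, "z": -80, "rx": 0, "ry": 0, "rz": 0},
  ],
)

```text
t: 19.1
tcp_pos: [0.4359, 0.1091, 0.2514]
tcp_rot: [2.825, 1.569, 3.038]
contact_force: [-0.2, -1.0, -0.1]
opening: -0.0004
```

```bash
python3 - <<'E'
from h import *
f=snap('side','side9');g=snap('wrist','w9');t=snap('top','top9');s=g['s'];print(s['t'],s['tcp_pos'],s['contact_force'])
cv2.imwrite('pics/c9.png',np.hstack([cv2.resize(f['image'][130:380,170:440],(432,400),interpolation=cv2.INTER_CUBIC),cv2.resize(g['image'],(360,400),interpolation=cv2.INTER_CUBIC)])[:,:,::-1])
E
```

```text
19.15 [0.43587031 0.10908129 0.25155477] [ 0.09198684 -0.15582642 -0.29216591]
```

View pics/c9.png

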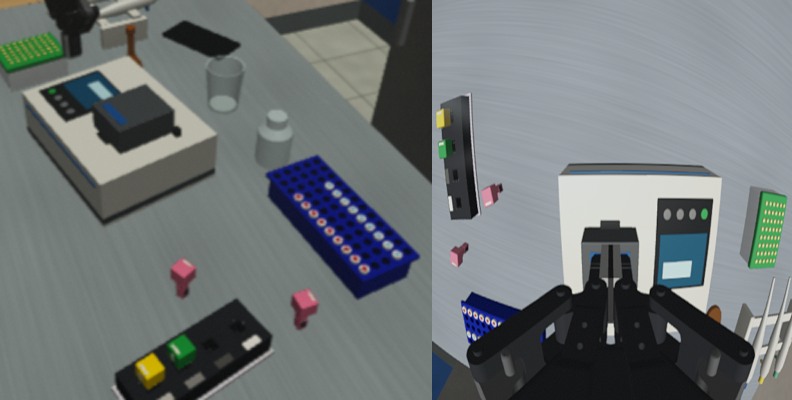

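The hood looks shut. I back off and wait, then do a last close check, comparing with the earlier frame.

>>> drive_tool(
  motion=[
    {"x": -20, "y": 0, "z": -15, "rx": 0, "ry": 0, "rz": 0},
    {"x": -40, "y": 60, "z": -15, "rx": 0, "ry": 0, "rz": 0},
    {"x": -40, "y": 120, "z": -15, "rx": 0, "ry": 0, "rz": 0},
    {"x": -40, "y": 150, "z": -15, "rx": 0, "ry": 0, "rz": 0},
    {"x": -40, "y": 150, "z": -15, "rx": 0, "ry": 0, "rz": 0},
    {"x": -40, "y": 150, "z": -15, "rx": 0, "ry": 0, "rz": 0},
    {"x": -40, "y": 150, "z": -15, "rx": 0, "ry": 0, "rz": 0},
    {"x": -40, "y": 150, "z": -15, "rx": 0, "ry": 0, "rz": 0},
    {"x": -40, "y": 150, "z": -15, "rx": 0, "ry": 0, "rz": 0},
    {"x": -40, "y": 150, "z": -15, "rx": 0, "ry": 0, "rz": 0},
    {"x": -40, "y": 150, "z": -15, "rx": 0, "ry": 0, "rz": 0},
    {"x": -40, "y": 150, "z": -15, "rx": 0, "ry": 0, "rz": 0},
  ],
)

```text
t: 20.75
tcp_pos: [0.3895, 0.2524, 0.2924]
tcp_rot: [0.713, 1.571, 0.927]
contact_force: [0.9, 0.2, 0.0]
opening: -0.0002
```

```bash
python3 - <<'E'
from h import *
f=snap('side','side10');t=snap('top','top10');o=load('side9')
d=cv2.absdiff(f['image'],o['image'])[170:240,220:300];print('hood diff max/mean',d.max(),d.mean())
H=np.array([.567,.137,.099]);c,s_=np.cos(.213),np.sin(.213);ex=np.array([c,s_,0]);ey=np.array([-s_,c,0])
def ov(im,F,q):
    im=cv2.resize(im,None,fx=1,fy=1).copy();return im
def box(F,x0,y0,k,phi):
    im=cv2.resize(F['image'],None,fx=k,fy=k,interpolation=cv2.INTER_CUBIC)
    for L,h in((0,35),(94,35),(94,0)):
        for w in(-40,40):
            P=H-ex*(L*np.cos(phi)-h*np.sin(phi))/1e3+ey*w/1e3+np.array([0,0,(L*np.sin(phi)+h*np.cos(phi))/1e3])
            u=(px(F,P)+.5)*k;cv2.circle(im,(int(u[0]),int(u[1])),3,(255,0,0) if L else (255,255,0),-1)
    return im[int(y0*k):int(y0*k)+400,int(x0*k):int(x0*k)+400]
cv2.imwrite('pics/c10.png',np.hstack([box(f,215,160,5,0),box(t,210,180,5,0)])[:,:,::-1])
# bystanders moved?
a=load('top0')
d=cv2.absdiff(a['image'],t['image']).max(2);d[175:300,160:305]=0
n,l,st,cc=cv2.connectedComponentsWithStats(np.uint8(d>40));print([(st[i].tolist()) for i in range(1,n) if st[i,4]>12])
E
```

```text
hood diff max/mean 6 2.248452380952381
[[0, 217, 198, 203, 30581], [404, 243, 13, 12, 107]]
```

View pics/c10.png

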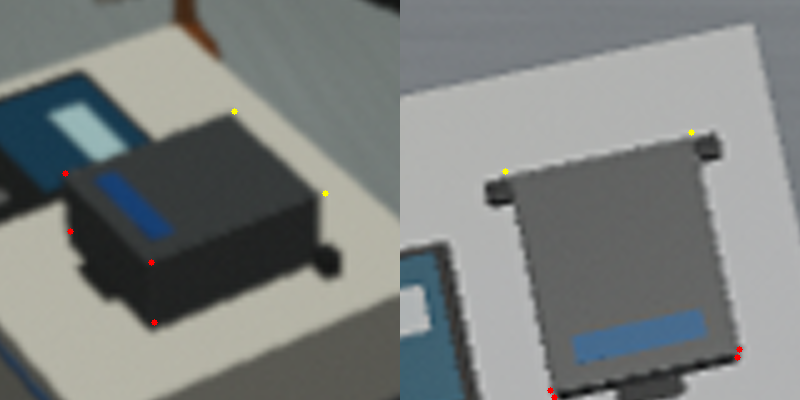

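The hood's corners fall on the predicted shut corners (red and yellow dots), and the blue patch is a label on its top. It is steady, and outside the photometer the top view differs only by the arm and the emptied hole.

```bash
python3 -c "
from rig import ticket
print(ticket.sign_off())"
```

```text
the job is handed in; nothing more can be done
None
```

The blue-capped check filter is in the photometer's cell holder with its cap on the rim, and the hood is shut over it. I handed the job in at about 21 s of the 69 s allowed.

- **Insertion:** The filter took about 4 to 6 N to push along the ball, with a highest reading of 9.6 N. The force then fell to about zero at the click and rose against a hard stop. The picture before closing showed the cap square on the rim with its stripe facing the red dot. I did not have a reading of the ball joint itself, so the click is judged from the force and that picture.
- **Hood:** I pushed it shut from behind with about 1.5 N. In the last side and top views its corners match the shut position, and it had stopped moving.
- **Everything else:** Outside the photometer, the top view from the start and the one at the end differ only where the arm is and at the blue filter's now empty hole. The arm hid the lower-left part of the final view (it reaches across to the tip box), so that corner was not compared there. The gripper is clear of everything.
- **Disagreements:** The opening while gripping read 22.4 mm where 24 mm was expected. The rim height came out as 0.105 m from two camera views, about 0.100 m from its apparent size, and 0.104 to 0.105 m by feel. Neither affected the result.

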